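# Stand the fallen book back up in the desk row

## Robot

A 6-joint arm with a two-finger parallel gripper is mounted at the origin on the work surface. World frame = base frame: x ahead of the robot, y to its left, z up, the work surface at z = 0. Lengths are in m, angles in rad, forces in N, time in s.
With the tool pointing down it reaches from about 0.35 to 0.975 m from the base axis. Payload 4.9 kg.
Tool frame: the origin (TCP) lies on the front face of the gripper's body, between the roots of the fingers; the fingertips stand ctrl.tip_extent ahead of it and the grasp point (between the pads) lies 54 mm ahead of it (ctrl.tip_extent is the distance from the TCP to the fingertips, in m); z points along the fingers, y is the line along which they close (so a half turn about z gives the same grasp; the last joint's range is limited). The gripper opens to 85 mm and grips with 20 to 120 N. Pads are 22 mm wide; open, the fingers measure 114 mm over their backs; the gripper's body (76 mm by 85 mm) begins 54 mm behind the grasp point. The pads swing forward as they close: fully open they stand 13 mm farther back than shut.
Start: joints at [-1.411, 0.053, 1.613, -0, 1.476, -0.119], TCP at [0.172, -0.601, 0.304] pointing down, gripper open.
Joint ranges: [-3.01, 3.01], [-1.01, 2.22], [0.06, 2.58], [-1.02, 4.17], [0.09, 2.62], [-3.14, 3.14]. Speed limits (rad/s): [2.57, 2.57, 3.14, 3.14, 3.14, 3.14].

## Interface

Orientations are given as a rotation vector (axis times angle).
In Python, from station import ctrl gives the robot as it stands.
- The arm moves only by the tool apply_moves, never from a script. Its argument "rows" is one flat list of numbers, 6 for each row, row after row: the shift along the tool's x, y, z normalised to -1 to 1, where 1 is 0.6 m, then the turn, a rotation vector about the tool's x, y, z normalised to -1 to 1, where 1 is 90 degrees. A call has 1 to 20 rows; each row is the pose to reach, as a shift and turn from the pose commanded when the call began, along the tool's axes at that moment; what a row does not reach only later rows make up. A row lasts 1/10 s, in which the tool goes at most 50 mm and 8.59 degrees, less where a joint would pass 70% of its speed; a pose out of reach is approached as far as the arm can. A call with a number of a shift or a turn outside -1 to 1 is refused whole. A call with a gripper value outside its range is refused whole. "grip" is the opening, from 0 (shut) to 1 (fully open), set as the call begins (left out, the last holds). The fingers move at their own pace and stop on an object; "grip_force" is the grip in N (left out, the last holds). Time passes only in rows, so rows that repeat a pose let the fingers close. It gives the time, the measured TCP pose, the force, the opening and the grip force at its end, in the units of the state.
- ctrl.get_obs(): the state, without advancing time (a new reading comes with each control period).
- ctrl.get_image(name): name is "side" or "top"; returns (picture, depth): 420x560x3 uint8, blue, green, red; 420x560 float32, m along the optical axis (not along the pixel's ray), 0 where there is no reading.
- ctrl.camera_model(name): a dict with "mtx" (3x3 intrinsics, pixels), "R" (3x3) and "t" (3): a world point X has camera coordinates R X + t. Camera axes: x right, y down, z forward; pixel columns grow to the right and rows downward; lengths in m; the calibration is good to about 2 mm. A picture is of the moment at which its call begins. camera_model takes no time and is no camera call.
- ctrl.finish_job(): hands the job in; it is judged then, once.
The state is a dict: "t": time; "q": joint angles; "dq": joint speeds; "effort": joint torques, N m; "tool_pos": TCP position; "tool_rot": TCP orientation; "contact_force": force on the tool from outside, world axes, zero at the start; "wrist_torque": the same for the moment, N m; "opening": finger opening in m; "grip_force": force on a finger pad.
Only numpy, scipy, OpenCV 4.12 (cv2) and the standard library are available. Lean on these libraries where they do the work, as an engineer would, in place of code of your own. Each camera call takes 0.05 s, during which the arm holds its last target. There are 200 camera calls.

## Task

The last book of the row on the desk has tipped over and leans on the loose bookend. First push the book back upright against the row, leaving the bookend where it is; then push the bookend along the desk until it rests snugly against the book and the book stands straight between the row and the bookend. Only push with the fingers: do not lift anything or knock it over, and leave the cup, the paperweight and the clock where they are.

Things in the scene. Friction and masses are not known exactly. Their poses are not given: they have to be found in the camera images.
- row: Four hardbacks standing in a firm row, 128 mm long, 135 to 150 mm deep, 205 to 230 mm tall, with a stone end stop at -y; it does not move. Origin on the desk under the middle of the row's flat free end face (cover of a 225 mm tall, 145 mm deep book). y points out of that face, towards the leaning book and the bookend; x along the books' depth, away from the spines; z up.
- book: Brown hardback, 36 mm thick (y), 140 deep (x, spine at -x), 220 tall (z), about 0.55 kg; origin mid-underside. At the start it leans 24 deg away from the row, standing on the lower edge of its +y cover, 42 to 64 mm from the row; that cover rests on the bookend's top edge, its top 80 mm above it. Pushed to within 9 deg of upright it falls to the row by itself. Upright, its axes match the row's.
- bookend: Loose pale stone bookend, 0.8 kg: foot 100 mm wide (x), 115 long (y), 28 thick; at its -y end a slab 26 thick, 120 tall, its flat front facing the row; behind it on the foot a fixed brass ball, top 71 mm high. Origin under mid-foot: front face at y = -57.5 mm, foot's rear face at +57.5. Axes about as the row's. Pushed low, mid-rear, it slides without tipping (3 to 9 N).
- bookend_face (a point): Middle of the bookend's front face (the face towards the book), 60 mm above its underside.
- pen_cup: Empty brass pen cup, open at the top, 72 mm across, 95 mm tall, origin under its centre. Not to be disturbed.
- paperweight: Green glass paperweight, 64 mm across, 36 mm tall, origin under its centre. Not to be disturbed.
- clock: Small brass desk clock on a wooden foot 50 x 90 mm, 86 mm tall, origin under its centre. Not to be disturbed.
Things that resemble listed ones, but are neither listed nor needed, are in the scene too. Several things have the shape of the book; the one meant has the colours described above. What is shaped like the bookend but purple is not meant.

How it is judged:
On the way:
1. the book is pushed back up (within 0.2 rad of upright) while the bookend is still within 20 mm of where it was (angle between book's own z axis and vertical below 0.2 rad and distance of bookend from where it was at the start of the episode below 0.02 m), for 0.2 s.
At the end, for the whole second after the job is handed in: Book upright within 0.06 rad on the desk against the row, turned under 0.12 rad, within 40 mm of its line; bookend upright on the desk, turned under 0.15 rad, within 50 mm sideways, its front face at most 45 mm from the row's end face (book: 36 mm); both at rest (angle between book's own z axis and vertical below 0.06 rad and angle between bookend's own z axis and vertical below 0.05 rad and y of bookend_face in the frame of row between 0.03 and 0.045 m and x of bookend_face in the frame of row between -0.05 and 0.05 m and y of book in the frame of row between 0.012 and 0.027 m and x of book in the frame of row between -0.04 and 0.04 m and angle between the y axis of book and the y axis of row, either way round below 0.12 rad and angle between the y axis of bookend and the y axis of row, either way round below 0.15 rad and height (world z) of each of book, bookend below 0.006 m and linear speed of each of book, bookend below 0.02 m/s); the robot touches nothing.
It fails at once if the book is lifted off the desk (height (world z) of book above 0.025 m).
It fails at once if the book falls flat (angle between book's own z axis and vertical above 0.8 rad).
It fails at once if the bookend is lifted or tipped over (height (world z) of bookend above 0.015 m or angle between bookend's own z axis and vertical above 0.3 rad).
It fails at once if the cup, the paperweight or the clock is moved more than 20 mm or tipped over (distance of any of pen_cup, paperweight, clock from where it was at the start of the episode above 0.02 m or angle between any of pen_cup, paperweight, clock's own z axis and vertical above 0.4 rad).
It also fails if it takes over 51 s, if anything falls off the work surface, if the arm or the gripper's body presses on something with over 40 N, if the wrist force passes 120 N, or if a joint passes its speed limit or range.

## Working session

There is one attempt and no reset: what is moved stays moved. The work goes in short steps, Python scripts to look and compute and a tool call to move; the robot and the scene stay as the last step left them, time stands still between calls to the robot, and variables do not carry over. Pictures are saved under pics/ and viewed, at most 10 in all, crops included, and the job is handed in when it is done.

Besides the shell and the picture viewer there is one more tool, called in YAML: its name, and indented under it one key for each argument. apply_moves: Moves the arm, as the interface text tells. Its arguments: {"type":"object","properties":{"rows":{"type":"array","items":{"type":"number"}},"grip":{"type":"number"},"grip_force":{"type":"number"}},"required":["rows"]}

```bash
mkdir -p pics; ls
python3 - <<'E'
from station import ctrl
import cv2,numpy as np
for n in("top","side"):
    im,d=ctrl.get_image(n); cv2.imwrite(f"pics/{n}0.png",im); np.save(f"pics/{n}0.npy",d)
    m=ctrl.camera_model(n); print(n,-m["R"].T@m["t"],m["R"][2])
o=ctrl.get_obs(); print(o["t"],o["tool_pos"],o["tool_rot"],o["contact_force"],ctrl.tip_extent)
E
```

```text
pics
top [ 0.40658772 -0.0403524   1.06103821] [ 0.13844146  0.01644464 -0.99023408]
side [0.88233651 0.15406124 1.20541401] [-0.27156254 -0.14183877 -0.95191153]
0.1 [ 0.17192164 -0.600428    0.30277795] [-3.10926588e+00 -4.36204907e-01  6.12667763e-05] [ 0.22712313 -0.25407105  0.46342593] 0.0726
```

View pics/top0.png

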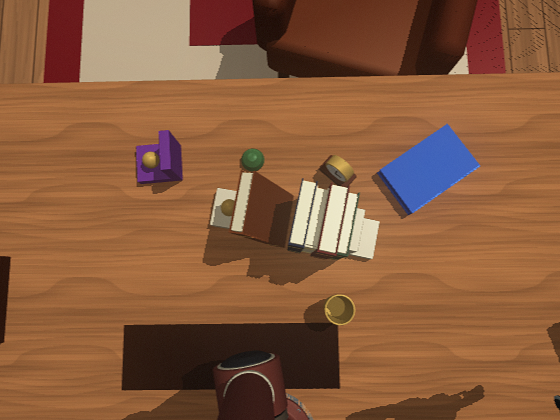

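View pics/side0.png

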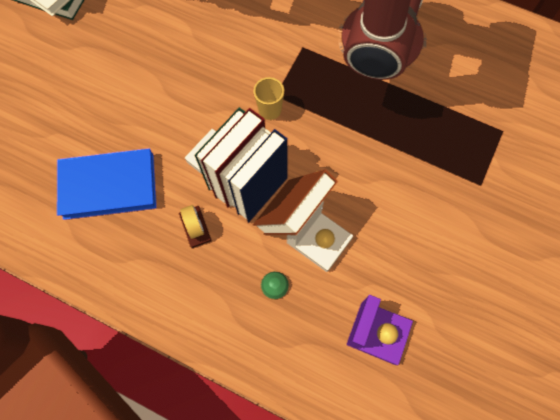

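The top view shows the brown leaning book at (262,208), resting on the pale bookend at (223,208). The row is at (325,220), paperweight (253,159), clock (338,168) and cup (340,309). There are two book-shaped candidates, brown (262,208) and blue (428,170). The two bookend-shaped ones are pale (223,208) and purple (160,160). The brown and pale ones fit the description. Next I'll fuse the depth and take an enlarged crop to confirm.

```bash
cat > h.py <<'E'
import numpy as np,cv2
from station import ctrl
def cloud(n,im=None,d=None):
    if im is None: im,d=ctrl.get_image(n)
    m=ctrl.camera_model(n); v,u=np.indices(d.shape)
    c=np.stack([u,v,np.ones_like(u)],-1)@np.linalg.inv(m["mtx"]).T*d[...,None]
    X=(c-m["t"])@m["R"]; X[d<=0]=np.nan
    return X,im
E
python3 - <<'E'
from h import *
Xs=[];Cs=[]
for n in("top","side"):
    im=cv2.imread(f"pics/{n}0.png"); X,_=cloud(n,im,np.load(f"pics/{n}0.npy"))
    Xs.append(X.reshape(-1,3));Cs.append(im.reshape(-1,3))
    P={"top":dict(row=(325,200),brown=(265,208),pale=(218,205),bookedge=(242,203),pw=(253,158),clock=(338,168),cup=(340,296),purple=(165,150)),"side":dict(navy=(262,180),foot=(325,258),ball=(325,238),bookedge=(305,205),pw=(274,283),table=(100,260))}[n]
    for k,(u,v) in P.items(): print(n,k,X[v,u].round(3))
X=np.vstack(Xs);C=np.vstack(Cs); np.savez("pics/c.npz",X=X,C=C)
# orthographic colour map & height map, 1mm px, x up, y left: centre
def ortho(zlo,zhi):
    k=(X[:,2]>zlo)&(X[:,2]<zhi); x,c=X[k],C[k]; o=np.argsort(x[:,2]); x,c=x[o],c[o]
    r=((0.75-x[:,0])*1000).astype(int); q=((0.3-x[:,1])*1000).astype(int)
    g=(r>=0)&(r<500)&(q>=0)&(q<600); I=np.zeros((500,600,3),np.uint8)
    for a in(0,1):
        for b in(0,1): I[np.clip(r[g]+a,0,499),np.clip(q[g]+b,0,599)]=c[g]
    return I
im=cv2.imread("pics/top0.png")[120:280,120:400]; cv2.imwrite("pics/crop.png",cv2.resize(im,(800,457),interpolation=cv2.INTER_CUBIC))
cv2.imwrite("pics/ortho.png",ortho(0.005,0.3))
E
```

```text
top row [ 0.562 -0.133  0.198]
top brown [0.555 0.    0.145]
top pale [0.584 0.128 0.026]
top bookedge [0.557 0.047 0.203]
top pw [0.706 0.035 0.036]
top clock [ 0.663 -0.18   0.084]
top cup [ 0.349 -0.177  0.058]
top purple [0.706 0.243 0.119]
side navy [ 0.546 -0.067  0.157]
side foot [0.609 0.117 0.029]
side ball [0.578 0.1   0.07 ]
side bookedge [0.572 0.043 0.207]
side pw [0.711 0.041 0.038]
side table [ 0.835 -0.345  0.   ]
```

View pics/crop.png

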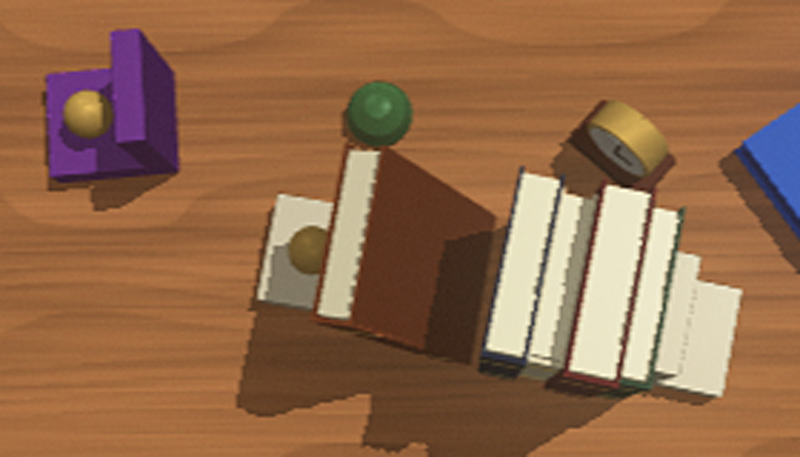

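View pics/ortho.png

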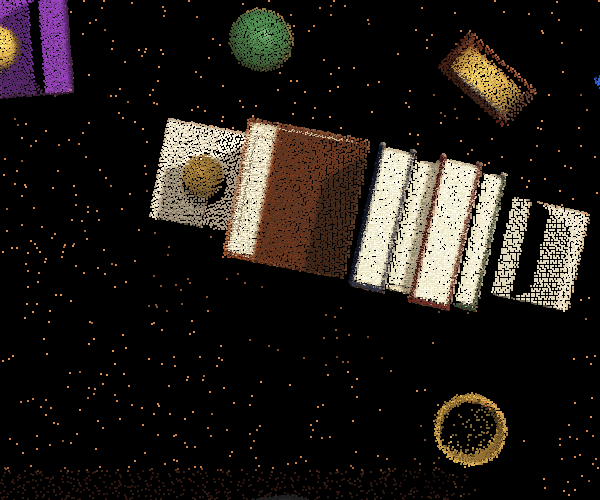

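The crop confirms the brown leaning book and the pale bookend. Purple and blue are decoys. Next: fit the row frame and the bookend pose.

Run:
```python
from h import *
z=np.load("pics/c.npz");X,C=z["X"],z["C"].astype(int)
loc=(X[:,0]>.42)&(X[:,0]<.66)&(X[:,1]>-.12)&(X[:,1]<-.03)
b,g,r=C.T
k=loc&(X[:,2]>.02)&(X[:,2]<.21)&(b>r+8)
P=X[k]; 
for _ in range(4):
    A=np.c_[P[:,0],np.ones(len(P))]; s=np.linalg.lstsq(A,P[:,1],rcond=None)[0]; e=P[:,1]-A@s; P=P[abs(e)<max(.004,1.0*e.std())]
th=np.arctan(s[0]); print("face pts",len(P),"yaw deg",np.degrees(th),e.std())
rx=np.array([np.cos(th),np.sin(th)]);ry=np.array([-rx[1],rx[0]])
d0=P[:,:2]@ry; lo,hi=np.percentile(P[:,:2]@rx,[1,99]); print("x-extent",lo,hi,hi-lo)
O=rx*(lo+hi)/2+ry*np.median(d0); print("row origin",O, rx,ry)
np.savez("pics/f.npz",O=O,rx=rx,ry=ry)
L=np.c_[(X[:,:2]-O)@rx,(X[:,:2]-O)@ry,X[:,2]]
near=(abs(L[:,0])<.1)&(L[:,1]>0)&(L[:,1]<.3)
def ext(m,n): 
    q=L[m]; print(n,m.sum(),"x",np.percentile(q[:,0],[1,99]).round(4),"y",np.percentile(q[:,1],[1,99]).round(4),"z",np.percentile(q[:,2],[1,99]).round(4))
foot=near&(L[:,2]>.022)&(L[:,2]<.034)&(L[:,1]>.09)&(abs(b-r)<60)
ext(foot,"foot")
print(cv2.minAreaRect(L[foot][:,:2].astype(np.float32)*1000))
ext(near&(L[:,2]>.05)&(L[:,2]<.075)&(L[:,1]>.14),"ball")
ext(near&(L[:,2]>.185),"booktop")
ext((abs(L[:,0])<.1)&(L[:,1]<=.0)&(L[:,1]>-.15)&(L[:,2]>.18),"rowtop")
br=near&(L[:,2]>.03)&(r>b+25)&(L[:,1]<.125); ext(br,"brown cover")
for n,c in dict(pw=(.708,.038),clk=(.672,-.188)).items(): print(n,(np.array(c)-O)@rx,(np.array(c)-O)@ry)
```

```text
face pts 1409 yaw deg -12.908579434722727 0.0005591410000583082
x-extent 0.4707278971144649 0.6058283099959488 0.13510041288148394
row origin [ 0.53722401 -0.0654933 ] [ 0.97472775 -0.22339607] [0.22339607 0.97472775]
foot 1951 x [-0.0497  0.0498] y [0.1229 0.2118] z [0.0226 0.0327]
((-0.03680419921875, 158.34902954101562), (101.56451416015625, 108.51359558105469), 1.9831349849700928)
ball 469 x [-0.0197  0.0206] y [0.1482 0.1865] z [0.0514 0.0733]
booktop 3059 x [-0.0714  0.0662] y [1.000e-04 1.333e-01] z [0.1861 0.2211]
rowtop 8394 x [-0.0736  0.0706] y [-0.1276 -0.0002] z [0.186  0.2309]
brown cover 6039 x [-0.0711  0.0684] y [0.0181 0.1246] z [0.0327 0.2148]
pw 0.14334009542756432 0.13902847644728525
clk 0.15873740893063076 -0.08930225459189899
```

```bash
cat >> h.py <<'E'
from scipy.spatial.transform import Rotation as R
f=np.load("pics/f.npz");O,rx,ry=f["O"],f["rx"],f["ry"]
Rt=np.column_stack([np.r_[ry,0],np.r_[rx,0],[0,0,-1]])
def row(lx,ly,z,base=None):
    o=ctrl.get_obs(); p=o["tool_pos"]; R0=R.from_rotvec(o["tool_rot"])
    w=np.r_[O+lx*rx+ly*ry,z]
    return np.r_[R0.inv().apply(w-p)/.6,(R0.inv()*R.from_matrix(Rt)).as_rotvec()/(np.pi/2)].round(4)
def here():
    o=ctrl.get_obs(); p=o["tool_pos"]; q=p[:2]-O
    print("t",o["t"],"row xy",q@rx,q@ry,"z",p[2],"F",o["contact_force"].round(1),"open",o["opening"],"tip",ctrl.tip_extent)
E
python3 - <<'E'
from h import *
here()
o=ctrl.get_obs();q=o["tool_pos"][:2]-O
print(row(q@rx,q@ry,.38)); print(row(0,.215,.38)); print(row(0,.215,.2526))
E
```

```text
t 0.1 row xy -0.23656805114495452 -0.6030228175913105 z 0.30277794634654687 F [ 0.2 -0.3  0.5] open 0.08551768862028664 tip 0.0726
[ 0.000e+00 -2.000e-04 -1.287e-01 -1.000e-03 -8.000e-04 -6.791e-01]
[ 1.0038e+00 -1.0036e+00 -1.2660e-01 -1.0000e-03 -8.0000e-04 -6.7910e-01]
[ 1.0037e+00 -1.0032e+00  8.5700e-02 -1.0000e-03 -8.0000e-04 -6.7910e-01]
```

apply_moves:
  rows: [0,0,-0.13,0,0,0,0,0,-0.13,0,0,0,0.5,-0.5,-0.13,0,0,-0.34,0.5,-0.5,-0.13,0,0,-0.34,0.5,-0.5,-0.13,0,0,-0.34,0.5,-0.5,-0.13,0,0,-0.34,0.5,-0.5,-0.13,0,0,-0.34,0.5,-0.5,-0.13,0,0,-0.34,0.5,-0.5,-0.13,0,0,-0.34,1,-1,-0.13,0,0,-0.68,1,-1,-0.13,0,0,-0.68,1,-1,-0.13,0,0,-0.68,1,-1,-0.13,0,0,-0.68,1,-1,-0.13,0,0,-0.68,1,-1,-0.13,0,0,-0.68,1,-1,-0.13,0,0,-0.68,1,-1,-0.13,0,0,-0.68,1,-1,-0.13,0,0,-0.68,1,-1,-0.13,0,0,-0.68,1,-1,-0.13,0,0,-0.68]
  grip: 1

```text
t: 2.1
tool_pos: [0.5847, 0.1454, 0.3798]
tool_rot: [-2.448, -1.965, 0.002]
contact_force: [-0.2, -0.4, 0.3]
opening: 0.0854
grip_force: 0.0
```

Run:
```python
from h import *
here(); print(row(0,.215,.38)); print(row(0,.215,.2526)); print(row(0,.06,.2526))
```

```text
t 2.1 row xy -0.0008070085051164721 0.21622044748308517 z 0.37976237740349217 F [-0.2 -0.4  0.3] open 0.08540683400492753 tip 0.0726
[-0.002   0.0013 -0.0004 -0.0019 -0.0003  0.0045]
[-0.0022  0.002   0.2119 -0.0019 -0.0003  0.0045]
[-2.605e-01  2.000e-04  2.118e-01 -1.900e-03 -3.000e-04  4.500e-03]
```

apply_moves:
  rows: [0,0,0.08,0,0,0,0,0,0.15,0,0,0,0,0,0.212,0,0,0,0,0,0.212,0,0,0,-0.05,0,0.212,0,0,0,-0.1,0,0.212,0,0,0,-0.107,0,0.212,0,0,0,-0.114,0,0.212,0,0,0,-0.121,0,0.212,0,0,0,-0.128,0,0.212,0,0,0,-0.135,0,0.212,0,0,0,-0.142,0,0.212,0,0,0,-0.149,0,0.212,0,0,0,-0.156,0,0.212,0,0,0,-0.163,0,0.212,0,0,0,-0.17,0,0.212,0,0,0]

```text
t: 3.7
tool_pos: [0.5609, 0.0412, 0.2546]
tool_rot: [-2.456, -1.959, 0.0]
contact_force: [0.8, 0.1, 0.3]
opening: 0.0854
grip_force: 0.2
```

Run:
```python
from h import *
here(); im,d=ctrl.get_image("side"); cv2.imwrite("pics/s1.png",im[60:340,140:440])
```

```text
t 3.7 row xy -0.0007454337475186324 0.10933460417975993 z 0.25457812894260096 F [0.8 0.1 0.3] open 0.08542130126616182 tip 0.0726
```

View pics/s1.png

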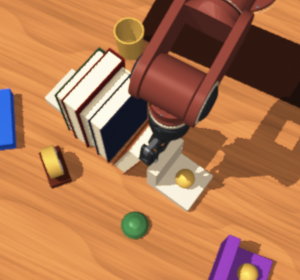

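The book is being raised (crop around (150,140)), and the bookend slab at (165,160) is now free of it. I'll keep pushing.

apply_moves:
  rows: [-0.007,0,0.004,0,0,0,-0.014,0,0.006,0,0,0,-0.021,0,0.006,0,0,0,-0.028,0,0.006,0,0,0,-0.035,0,0.006,0,0,0,-0.042,0,0.006,0,0,0,-0.049,0,0.006,0,0,0,-0.056,0,0.006,0,0,0,-0.063,0,0.006,0,0,0,-0.07,0,0.006,0,0,0,-0.075,0,0.006,0,0,0,-0.075,0,0.006,0,0,0,-0.075,0,0.006,0,0,0]

```text
t: 5.05
tool_pos: [0.5511, -0.0023, 0.2511]
tool_rot: [-2.456, -1.959, -0.0]
contact_force: [-1.0, 0.3, 0.4]
opening: 0.0856
grip_force: 0.0
```

```bash
cat >> h.py <<'E'
def scene():
    A=[cloud(n) for n in("top","side")]
    X=np.vstack([a.reshape(-1,3) for a,_ in A]);C=np.vstack([i.reshape(-1,3) for _,i in A]).astype(int)
    L=np.c_[(X[:,:2]-O)@rx,(X[:,:2]-O)@ry,X[:,2]]
    return A,L,C
def ext(q,n): print(n,len(q),*[np.percentile(q[:,i],[1,99]).round(4) for i in range(3)])
E
python3 - <<'E'
from h import *
here(); A,L,C=scene()
n=abs(L[:,0])<.078; y,z=L[:,1],L[:,2]
ext(L[n&(z>.19)&(z<.24)&(y>.003)&(y<.2)],"booktop")
ext(L[n&(z>.112)&(z<.128)&(y>.05)&(y<.2)],"slabtop")
ext(L[n&(z>.022)&(z<.033)&(y>.1)&(y<.3)],"foot")
cv2.imwrite("pics/s2.png",A[1][1][60:340,140:440])
E
```

```text
t 5.05 row xy -0.0006154229548291438 0.06471559069101247 z 0.2511381864419729 F [-1.   0.3  0.4] open 0.08555077290634677 tip 0.0726
booktop 834 [-0.0676  0.0711] [0.0033 0.0756] [0.1931 0.2374]
slabtop 780 [-0.0472  0.0515] [0.0953 0.1243] [0.1134 0.1239]
foot 1637 [-0.0492  0.0505] [0.1221 0.2118] [0.0226 0.0323]
```

View pics/s2.png

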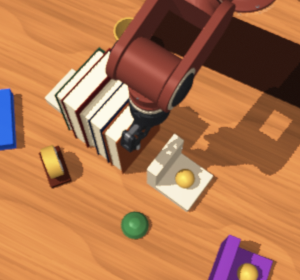

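The book is upright (crop (115,140)), with the bookend unmoved (foot rear still at 0.212). I'll retreat behind the bookend and descend.

apply_moves:
  rows: [0.02,0,0,0,0,0,0.08,0,0,0,0,0,0.16,0,0,0,0,0,0.24,0,0,0,0,0,0.325,0,0,0,0,0,0.325,0,0,0,0,0,0.325,0,0.08,0,0,0,0.325,0,0.16,0,0,0,0.325,0,0.22,0,0,0,0.325,0,0.25,0,0,0,0.325,0,0.27,0,0,0,0.325,0,0.272,0,0,0,0.325,0,0.272,0,0,0]
  grip: 0.55

```text
t: 6.45
tool_pos: [0.595, 0.1881, 0.0888]
tool_rot: [2.455, 1.959, 0.002]
contact_force: [0.4, -0.0, -0.0]
opening: 0.0474
grip_force: 0.0
```

Run:
```python
from h import *
here(); A,L,C=scene()
n=abs(L[:,0])<.078; y,z=L[:,1],L[:,2]
ext(L[n&(z>.19)&(z<.24)&(y>.003)&(y<.2)],"booktop")
ext(L[n&(z>.112)&(z<.128)&(y>.05)&(y<.16)],"slabtop")
X=A[1][0]; Lg=np.c_[L]; g=L[(abs(L[:,0])<.1)&(y>.225)&(y<.32)&(z<.08)&(z>.004)]; ext(g,"fingers")
print(row(0,.26,.0875))
cv2.imwrite("pics/s3.png",A[1][1][60:340,140:440])
```

```text
t 6.45 row xy -0.0003702260387292237 0.26013260384066395 z 0.08883545384246037 F [ 0.4 -0.  -0. ] open 0.047394167708150595 tip 0.0726
booktop 2558 [-0.0682  0.068 ] [0.007  0.0468] [0.1929 0.2223]
slabtop 1031 [-0.0469  0.0514] [0.0953 0.1238] [0.1136 0.1235]
fingers 137 [-0.0507  0.0978] [0.2277 0.3197] [0.0041 0.0794]
[-0.0005 -0.0005  0.0041  0.002  -0.0009  0.0009]
```

View pics/s3.png

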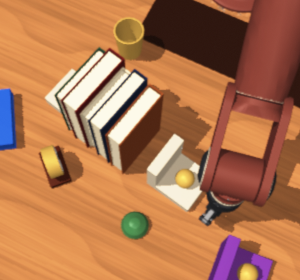

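The book stands upright with a small gap (y 0.009–0.045), and the fingers are behind the bookend foot at crop (210,205). Next is the slow push.

apply_moves:
  rows: [-0.01,0,0.009,0,0,0,-0.03,0,0.009,0,0,0,-0.045,0,0.009,0,0,0,-0.053,0,0.009,0,0,0,-0.061,0,0.009,0,0,0,-0.069,0,0.009,0,0,0,-0.077,0,0.009,0,0,0,-0.085,0,0.009,0,0,0,-0.093,0,0.009,0,0,0,-0.101,0,0.009,0,0,0,-0.109,0,0.009,0,0,0,-0.117,0,0.009,0,0,0,-0.125,0,0.009,0,0,0,-0.133,0,0.009,0,0,0,-0.133,0,0.009,0,0,0]

```text
t: 8.05
tool_pos: [0.5765, 0.1092, 0.0826]
tool_rot: [2.455, 1.959, -0.002]
contact_force: [0.3, 1.1, 1.1]
opening: 0.0469
grip_force: 0.6
```

```bash
cat >> h.py <<'E'
def st():
    here(); A,L,C=scene()
    n=abs(L[:,0])<.078; y,z=L[:,1],L[:,2]
    ext(L[n&(z>.19)&(z<.235)&(y>.003)&(y<.09)],"booktop")
    s=L[n&(z>.112)&(z<.128)&(y>.03)&(y<.14)]; ext(s,"slabtop")
    if len(s)>20: print(cv2.minAreaRect(s[:,:2].astype(np.float32)*1000))
    ext(L[n&(z>.022)&(z<.033)&(y>.08)&(y<.3)],"foot")
    return A,L,C
E
python3 -c "
from h import *
st()"
```

```text
t 8.05 row xy -0.0007374279655727833 0.1790167149807318 z 0.08255610076139519 F [0.3 1.1 1.1] open 0.046871707504547354 tip 0.0726
booktop 2554 [-0.0681  0.0685] [0.0054 0.0457] [0.1936 0.2222]
slabtop 1124 [-0.0567  0.0614] [0.0421 0.0786] [0.113 0.126]
((1.4249801635742188, 55.16864013671875), (48.76705551147461, 139.99703979492188), 89.31273651123047)
foot 1279 [-0.0503  0.0481] [0.0804 0.1584] [0.0227 0.0319]
```

apply_moves:
  rows: [-0.004,0,0,0,0,0,-0.008,0,0,0,0,0,-0.012,0,0,0,0,0,-0.016,0,0,0,0,0,-0.02,0,0,0,0,0,-0.023,0,0,0,0,0,-0.023,0,0,0,0,0]

```text
t: 8.85
tool_pos: [0.5736, 0.0968, 0.0825]
tool_rot: [-2.455, -1.959, -0.001]
contact_force: [1.4, 5.7, -0.6]
opening: 0.0474
grip_force: 2.9
```

```bash
python3 -c "
from h import *
st()"
```

```text
t 8.85 row xy -0.0008289026907386801 0.16636242158414266 z 0.0824728286814205 F [ 1.4  5.7 -0.6] open 0.047365237991781994 tip 0.0726
booktop 2533 [-0.0684  0.0688] [0.0038 0.0405] [0.1923 0.2219]
slabtop 993 [-0.0566  0.0583] [0.0392 0.066 ] [0.1135 0.1269]
((1.279937744140625, 49.239402770996094), (36.49323654174805, 139.88148498535156), 89.49849700927734)
foot 957 [-0.05    0.0482] [0.0804 0.1453] [0.0224 0.0322]
```

apply_moves:
  rows: [-0.002,0,0,0,0,0,-0.004,0,0,0,0,0,-0.006,0,0,0,0,0,-0.006,0,0,0,0,0]

```text
t: 9.35
tool_pos: [0.5728, 0.0936, 0.0825]
tool_rot: [-2.455, -1.959, -0.002]
contact_force: [1.6, 5.4, -1.7]
opening: 0.0464
grip_force: 3.3
```

```bash
python3 -c "
from h import *
st()"
```

```text
t 9.35 row xy -0.0008738046427482218 0.16299727892481708 z 0.08246006466623126 F [ 1.6  5.4 -1.7] open 0.04642802465004667 tip 0.0726
booktop 2356 [-0.0684  0.0684] [0.0033 0.0372] [0.1922 0.2217]
slabtop 992 [-0.0569  0.0599] [0.0358 0.0629] [0.1134 0.126 ]
((1.2574234008789062, 48.793251037597656), (29.567813873291016, 139.75189208984375), 89.92862701416016)
foot 843 [-0.0502  0.0479] [0.0805 0.143 ] [0.0224 0.0318]
```

apply_moves:
  rows: [-0.0015,0,0,0,0,0,-0.003,0,0,0,0,0,-0.003,0,0,0,0,0]

```text
t: 9.75
tool_pos: [0.5726, 0.0929, 0.0825]
tool_rot: [-2.454, -1.957, -0.006]
contact_force: [3.5, 10.2, -2.0]
opening: 0.047
grip_force: 5.7
```

```bash
python3 -c "
from h import *
here()"
```

```text
t 9.75 row xy -0.0008958754316103042 0.16230443639956316 z 0.08246269263538586 F [ 3.5 10.2 -2. ] open 0.04704453687419906 tip 0.0726
```

The push force has doubled and the motion has stalled, so the bookend is snug. I'll back off, rise and check.

apply_moves:
  rows: [0.005,0,0,0,0,0,0.03,0,0,0,0,0,0.1,0,0,0,0,0,0.17,0,0,0,0,0,0.2,0,-0.05,0,0,0,0.2,0,-0.13,0,0,0,0.2,0,-0.2,0,0,0,0.2,0,-0.2,0,0,0]

```text
t: 10.55
tool_pos: [0.6028, 0.2097, 0.2112]
tool_rot: [2.449, 1.956, 0.018]
contact_force: [1.6, -0.2, 0.6]
opening: 0.0466
grip_force: 0.0
```

Run:
```python
from h import *
A,L,C=st(); cv2.imwrite("pics/s4.png",A[1][1][60:340,140:440])
```

```text
t 10.55 row xy 0.0024426014796417863 0.2829269825492177 z 0.2112167568337931 F [ 1.6 -0.2  0.6] open 0.04663189344900053 tip 0.0726
booktop 2305 [-0.0685  0.0675] [0.0032 0.0367] [0.1932 0.2218]
slabtop 1012 [-0.0569  0.0642] [0.0354 0.0624] [0.1137 0.1269]
((1.2246322631835938, 48.17764663696289), (29.323833465576172, 139.77676391601562), 89.58866882324219)
foot 1782 [-0.0508  0.0478] [0.0805 0.1507] [0.0226 0.0322]
```

View pics/s4.png

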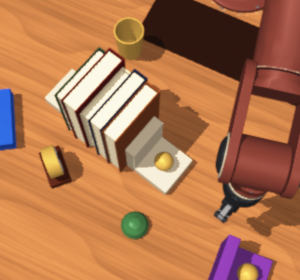

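The book at crop (130,125) stands flat between the row and the bookend (150,145). The bookend front is at about 36 mm, and the gripper is clear at (225,205).

```bash
python3 -c "
from station import ctrl
print(ctrl.finish_job())"
```

```text
the job is handed in; nothing more can be done
None
```

The book stands upright against the row with the bookend snug behind it (front face about 36 mm from the row), and I handed the job in at about 10.7 s; no verdict came back.

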